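# Pack four canisters into their trays, largest first

## Robot

A 6-joint arm with a two-finger parallel gripper is mounted at the origin on the work surface. World frame = base frame: x ahead of the robot, y to its left, z up, the work surface at z = 0. Lengths are in m, angles in rad, forces in N, time in s.
With the tool pointing down it reaches from about 0.225 to 0.875 m from the base axis. Payload 3.4 kg.
Tool frame: the origin (TCP) lies on the centre line of the jaws, within the pads' length; the fingertips stand 22 mm ahead of it and the grasp point (between the pads) lies 3 mm ahead of it; z points along the fingers, y is the line along which they close (so a half turn about z gives the same grasp; the last joint's range is limited). The gripper opens to 85 mm and grips with 20 to 120 N. Pads are 22 mm wide; open, the fingers measure 114 mm over their backs; the gripper's body (76 mm by 85 mm) begins 54 mm behind the grasp point. The pads swing forward as they close: fully open they stand 13 mm farther back than shut.
Start: joints at [-1.3, 0.276, 1.505, -0, 1.361, -0.121], TCP at [0.22, -0.531, 0.253] pointing down, gripper open.
Joint ranges: [-2.89, 2.89], [-0.75, 2.08], [0.22, 2.7], [-1.18, 4.32], [0.11, 2.71], [-2.7, 2.7]. Speed limits (rad/s): [2.57, 2.57, 3.14, 3.14, 3.14, 3.14].

## Interface

Orientations are given as a unit quaternion [w, x, y, z].
In Python, from rig import readout, optics, ticket gives the robot as it stands. The module is installed in compiled form; this text tells all that it offers.
- The arm moves only by the shell command python3 -m handwheel 'ROWS' [OPENING] [FORCE]. ROWS is a JSON list that holds a single list of rows (three levels of brackets), with 1 to 5 rows, each of 4 numbers: dx, dy, dz in m, then a turn about the tool's z in rad; each row shifts and turns the commanded pose from where the row before left it, along the tool's axes as they then stand; what a row does not reach is not made up. A row lasts 1/12 s, in which the tool goes at most 0.0417 m and 0.125 rad, less where a joint would pass 70% of its speed; a pose out of reach is approached as far as the arm can. OPENING is the finger opening in m, set as the command begins (- or left out keeps the last). The fingers move at their own pace and stop on an object; FORCE is the grip in N (left out, the last holds). Time passes only in rows, so rows that do not move let the fingers close. It prints the time, the measured TCP pose, the force, the opening and the grip force at its end. Input that does not fit is refused with a message, and nothing moves.
- readout.get_state(): the state, without advancing time (a new reading comes with each control period).
- optics.get_image(name): name is "side" or "top" or "wrist"; returns a dict with "img" (400x640x3 uint8, red, green, blue), "camera_matrix" (3x3 intrinsics, pixels), "T" (4x4, takes a point from camera to world coordinates); the wrist camera has in their place "hand_eye" (4x4, takes a point from camera to tool coordinates, whose origin is the TCP and whose axes are the flange's). Camera axes: x right, y down, z forward; pixel columns grow to the right and rows downward; lengths in m; the calibration is good to about 2 mm. A picture is of the moment at which its call begins: read the wrist's pose just before it. There is no depth.
- ticket.sign_off(): hands the job in; it is judged then, once.
The state is a dict: "clock": time; "qpos": joint angles; "qd": joint speeds; "effort": joint torques, N m; "position": TCP position; "ee_rot": TCP orientation; "contact_force": force on the tool from outside, world axes, zero at the start; "moment": the same for the moment, N m; "width": finger opening in m; "gripper_force": force on a finger pad.
Only numpy, scipy, OpenCV 4.12 (cv2) and the standard library are available. Lean on these libraries where they do the work, as an engineer would, in place of code of your own. Each camera call takes 0.05 s, during which the arm holds its last target. There are 200 camera calls.

## Task

Pack the order on the packing bench: stand each of the four round canisters upright in the square cardboard tray of its own size rank (the largest canister in the largest tray, and so on down to the smallest), one at a time, beginning with the largest and ending with the smallest. Set each one down on the tray's floor rather than dropping it, and leave the two square cartons where they stand.

Things in the scene. Friction and masses are not known exactly. Their poses are not given: they have to be found in the camera images.
- canister_largest: the largest of four closed round canisters that differ only in size: kraft-board cylinder with white paper band and round white lid, diameter 66, height 120 mm, rigid, 224 to 448 g, standing upright and loose. Origin: centre of its underside, z up along its axis.
- canister_second: the second largest of four closed round canisters that differ only in size: kraft-board cylinder with white paper band and round white lid, diameter 56, height 105 mm, rigid, 154 to 308 g, standing upright and loose. Origin: centre of its underside, z up along its axis.
- canister_third: the third largest of four closed round canisters that differ only in size: kraft-board cylinder with white paper band and round white lid, diameter 46, height 90 mm, rigid, 98 to 196 g, standing upright and loose. Origin: centre of its underside, z up along its axis.
- canister_smallest: the smallest of four closed round canisters that differ only in size: kraft-board cylinder with white paper band and round white lid, diameter 36, height 75 mm, rigid, 56 to 112 g, standing upright and loose. Origin: centre of its underside, z up along its axis.
- tray_largest: the largest of four square open cardboard trays with white paper on the floor, fixed to the bench: 94 x 94 mm outside, 86 x 86 inside, walls 26 high (above the bench) and 4 thick; the inner floor is 4 mm above the bench. Origin: centre of its underside on the bench, x and y along its sides, z up.
- tray_second: the second largest of four square open cardboard trays with white paper on the floor, fixed to the bench: 84 x 84 mm outside, 76 x 76 inside, walls 26 high (above the bench) and 4 thick; the inner floor is 4 mm above the bench. Origin: centre of its underside on the bench, x and y along its sides, z up.
- tray_third: the third largest of four square open cardboard trays with white paper on the floor, fixed to the bench: 74 x 74 mm outside, 66 x 66 inside, walls 26 high (above the bench) and 4 thick; the inner floor is 4 mm above the bench. Origin: centre of its underside on the bench, x and y along its sides, z up.
- tray_smallest: the smallest of four square open cardboard trays with white paper on the floor, fixed to the bench: 64 x 64 mm outside, 56 x 56 inside, walls 26 high (above the bench) and 4 thick; the inner floor is 4 mm above the bench. Origin: centre of its underside on the bench, x and y along its sides, z up.
- carton_a: a closed square kraft carton with a paper band, 64 x 64 x 80 mm high, one of two alike, standing loose among the canisters; not to be moved. Origin: centre of its underside, x and y along its sides.
- carton_b: a closed square kraft carton with a paper band, 64 x 64 x 80 mm high, one of two alike, standing loose among the canisters; not to be moved. Origin: centre of its underside, x and y along its sides.
Mind the look-alikes: they are no part of the job. Leave any purple look-alike of the canister_largest alone.

How it is judged:
By the outcome, as a careful person would: the job done as asked, in the order asked, and still so for the second after the job is handed in, with the robot touching nothing.
It also fails if it takes over 128 s, if anything falls off the work surface, if the arm or the gripper's body presses on something with over 40 N, if the wrist force passes 120 N, or if a joint passes its speed limit or range.

## Working session

There is one attempt and no reset: what is moved stays moved. The work goes in short steps, Python scripts to look and compute and a shell command to move; the robot and the scene stay as the last step left them, time stands still between calls to the robot, and variables do not carry over. Pictures are saved under pics/ and viewed, at most 14 in all, crops included, and the job is handed in when it is done.

```bash
mkdir -p pics
python3 - <<'E'
from rig import readout, optics
import cv2,numpy as np
s=readout.get_state();print({k:np.round(v,3).tolist() for k,v in s.items()})
for n in("top","side"):
    d=optics.get_image(n);cv2.imwrite(f"pics/{n}0.png",d["img"][:,:,::-1]);print(n,np.round(d["camera_matrix"],1).tolist(),np.round(d["T"],4).tolist())
d=optics.get_image("wrist");print(np.round(d["hand_eye"],4).tolist(),np.round(d["camera_matrix"],1).tolist())
E
```

```text
{'clock': 0.0, 'qpos': [-1.3, 0.277, 1.506, 0.0, 1.361, -0.121], 'qd': [0.0, -0.0, 0.002, -0.001, -0.001, -0.002], 'effort': [-0.002, -41.678, -24.581, -0.0, 0.011, -0.0], 'position': [0.219, -0.531, 0.252], 'ee_rot': [-0.001, 0.981, 0.195, -0.0], 'contact_force': [0.823, 0.282, 0.941], 'moment': [0.019, 0.022, 0.007], 'gripper_force': 0.0, 'width': 0.085}
top [[499.1, 0.0, 317.9], [0.0, 499.1, 202.7], [0.0, 0.0, 1.0]] [[-0.0183, -0.9979, 0.0627, 0.4258], [-0.9998, 0.0183, 0.0004, -0.0097], [-0.0016, -0.0627, -0.998, 1.4191], [0.0, 0.0, 0.0, 1.0]]
side [[382.5, 0.0, 314.4], [0.0, 382.5, 201.4], [0.0, 0.0, 1.0]] [[-0.8904, -0.3502, 0.2908, 0.2464], [-0.4552, 0.6912, -0.5613, 0.5329], [-0.0045, -0.6322, -0.7748, 0.8138], [0.0, 0.0, 0.0, 1.0]]
[[-0.0001, -0.9484, -0.317, 0.0815], [1.0, -0.0003, 0.0005, -0.0002], [-0.0005, -0.317, 0.9484, -0.1206], [0.0, 0.0, 0.0, 1.0]] [[330.2, 0.0, 323.0], [0.0, 330.2, 200.8], [0.0, 0.0, 1.0]]
```

View pics/top0.png

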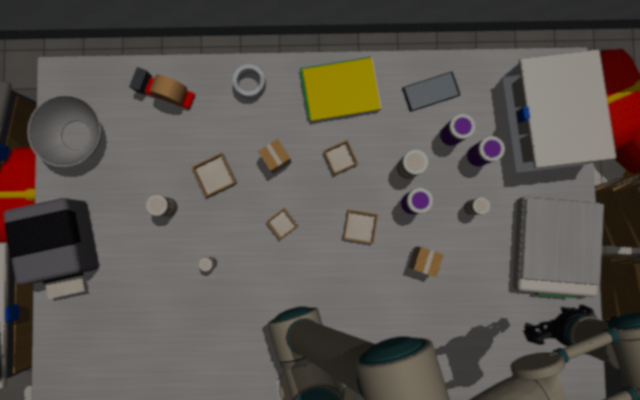

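View pics/side0.png

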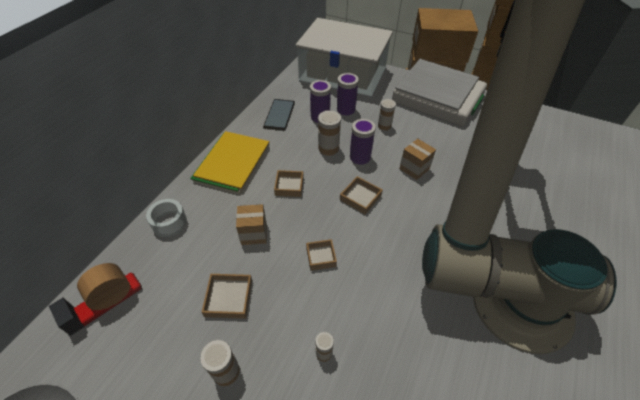

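Top view. White-lidded canisters are at (413,163), (158,206), (479,206) and (206,265). Purple look-alikes are at (459,128), (488,150) and (418,201), and cartons at (274,155) and (428,262). Trays are at (215,175), (360,227), (341,158) and (282,224). The side view agrees. Next I measure the lids and trays.

```bash
cat > vis.py <<'E'
import cv2,numpy as np
from rig import readout,optics
from scipy.spatial.transform import Rotation as R
def cam(n):
    if n=="wrist":
        s=readout.get_state();d=optics.get_image(n);q=np.array(s["ee_rot"]);T=np.eye(4)
        T[:3,:3]=R.from_quat(q[[1,2,3,0]]).as_matrix();T[:3,3]=s["position"];d["T"]=T@d["hand_eye"]
    else: d=optics.get_image(n)
    return d
def ray(d,uv,z):
    uv=np.atleast_2d(np.float64(uv));K=np.array(d["camera_matrix"]);T=np.array(d["T"])
    v=(np.c_[uv,np.ones(len(uv))]@np.linalg.inv(K).T)@T[:3,:3].T
    return T[:3,3]+v*((z-T[2,3])/v[:,2])[:,None]
def proj(d,p):
    T=np.array(d["T"]);c=(np.atleast_2d(p)-T[:3,3])@T[:3,:3];c=c@np.array(d["camera_matrix"]).T
    return c[:,:2]/c[:,2:]
def blobs(img,thr,amin=60,amax=3000):
    m=(img.min(2)>thr).astype(np.uint8)
    c,_=cv2.findContours(m,cv2.RETR_EXTERNAL,cv2.CHAIN_APPROX_NONE)
    return [k[:,0] for k in c if amin<cv2.contourArea(k)<amax]
E
python3 - <<'E'
from vis import *
d=cam("top");im=d["img"]
print("lid px",[im[y,x].tolist() for x,y in((413,160),(158,204),(481,205),(206,264),(215,175),(300,180))])
big=cv2.resize(im[100:300,130:530],(800,400),interpolation=cv2.INTER_CUBIC)
cv2.imwrite("pics/crop1.png",np.clip(big*1.4,0,255).astype(np.uint8)[:,:,::-1])
for thr in (135,150,):
  for k in blobs(im[100:300,120:530],thr,40):
    k=k+[120,100];(c,wh,a)=cv2.minAreaRect(k.astype(np.float32))
    print(thr,np.round(c),np.round(wh,1),round(a),cv2.contourArea(k.reshape(-1,1,2)))
E
```

```text
lid px [[141, 133, 123], [140, 132, 122], [140, 133, 123], [141, 133, 123], [141, 133, 123], [113, 110, 108]]
135 [417. 161.] [22.1 18.8] 73 43.0
```

View pics/crop1.png

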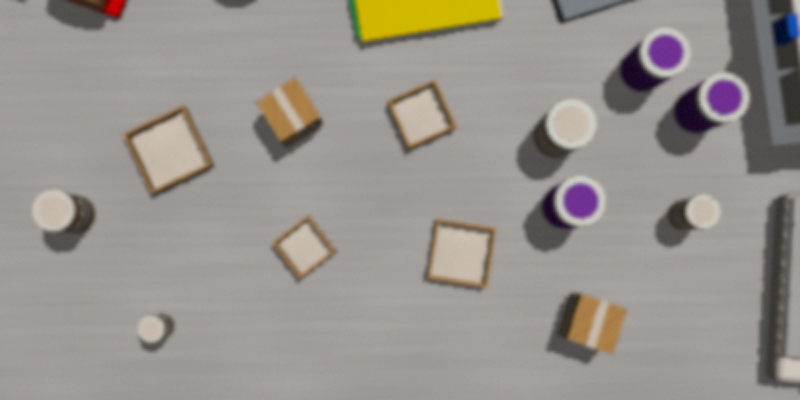

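The crop settles the ranks. The largest canister is at about (416,162), with a plain white lid, unlike the white-rimmed purple ones. Second is (157,205), third (481,205), smallest (206,264). Trays from largest down: (214,175), (360,227), (341,158), (282,224).

```bash
cat >> vis.py <<'E'
CH=dict(L=(66,.12),S=(56,.105),T=(46,.09),M=(36,.075))
def at(im,x,y,thr=126):
    m=((im[:,:,0]>thr)&(im[:,:,2]>95)).astype(np.uint8)
    n,l,st,c=cv2.connectedComponentsWithStats(m)
    k=l[y,x]
    if k==0: return None
    cs,_=cv2.findContours((l==k).astype(np.uint8),cv2.RETR_EXTERNAL,cv2.CHAIN_APPROX_NONE)
    return max(cs,key=len)[:,0],st[k,4],c[k]
E
python3 - <<'E'
from vis import *
d=cam("top");im=d["img"]
for n,x,y in(("L",416,161),("S",156,204),("T",481,205),("M",205,264)):
    D,h=CH[n];k,a,c=at(im,x,y);(cc,r)=cv2.minEnclosingCircle(k)
    P=ray(d,k,h);(e,r2)=cv2.minEnclosingCircle(np.float32(P[:,:2]))
    print(n,np.round(c,1),a,"area diam mm",round(2000*np.sqrt(a/np.pi)*(1.419-h)/499,1),D,"centroid xy",np.round(ray(d,c,h)[0,:2],4),"circ",np.round(e,4),round(2000*r2,1))
for n,x,y,s in(("L",214,175,86),("S",360,227,76),("T",341,158,66),("M",282,224,56)):
    k,a,c=at(im,x,y);P=ray(d,k,.004);(e,wh,an)=cv2.minAreaRect(np.float32(P[:,:2]))
    print("tray",n,np.round(c,1),"xy",np.round(ray(d,c,.004)[0,:2],4),np.round(e,4),np.round(np.array(wh)*1000),round(an),s)
for n,p in(("a",(274,155)),("b",(428,262)),("p1",(459,126)),("p2",(489,149)),("p3",(419,201))):
    print(n,np.round(ray(d,p,.08 if n in"ab" else .12)[0,:2],3))
s=readout.get_state();print(s["clock"])
E
```

```text
L [415.9 161. ] 474 area diam mm 64.0 66 centroid xy [ 0.6121 -0.2678] circ [ 0.6116 -0.2677] 65.5
S [155.6 204.4] 327 area diam mm 53.7 56 centroid xy [0.5116 0.4194] circ [0.5118 0.4193] 54.2
T [481.8 205.1] 213 area diam mm 43.9 46 centroid xy [ 0.4946 -0.4458] circ [ 0.4948 -0.4464] 44.5
M [204.6 263.7] 122 area diam mm 33.6 36 centroid xy [0.3521 0.2975] circ [0.352  0.2973] 33.9
tray L [213.9 175.5] xy [0.5977 0.2862] [0.5975 0.2864] [77. 76.] 26 86
tray S [359.2 227.1] xy [ 0.443  -0.1245] [ 0.4436 -0.1248] [70. 67.] 80 76
tray T [339.5 158.1] xy [ 0.6409 -0.0729] [ 0.641  -0.0728] [58. 55.] 23 66
tray M [281.6 223.9] xy [0.4561 0.0951] [0.4562 0.0951] [52. 45.] 36 56
a [0.641 0.107]
b [ 0.346 -0.3  ]
p1 [ 0.703 -0.384]
p2 [ 0.64 -0.46]
p3 [ 0.507 -0.273]
0.25
```

```bash
python3 -m handwheel '[[[0, 0, 0, 0.1], [0, 0, 0, 0.1], [0, 0, 0, 0.1], [0, 0, 0, 0.093], [0, 0, 0, 0]]]' 0.085 60
python3 -m handwheel '[[[0.03, -0.02, 0, 0], [0.03, -0.02, 0, 0], [0.03, -0.02, 0, 0], [0.03, -0.02, 0, 0], [0.03, -0.02, 0, 0]]]'
python3 -m handwheel '[[[0.03, -0.02, 0, 0], [0.03, -0.02, 0, 0], [0.03, -0.02, 0, 0], [0.03, -0.02, 0, 0], [0.03, -0.02, 0, 0]]]'
python3 -m handwheel '[[[0.03, -0.02, 0, 0], [0.03, -0.02, 0, 0], [0.03, -0.02, 0, 0], [0.003, -0.003, 0, 0], [0, 0, 0, 0]]]'
python3 - <<'E'
from vis import *
d=cam("wrist");cv2.imwrite("pics/w1.png",d["img"][:,:,::-1])
print(np.round(readout.get_state()["ee_rot"],4), "expected lid px",proj(d,[.612,-.268,.12]).round())
E
```

```text
clock: 0.67
position: [0.2195, -0.5314, 0.2532]
ee_rot: [-0.0, 1.0, -0.001, -0.0]
contact_force: [0.2, 0.3, 0.2]
width: 0.0851
gripper_force: 0.0
clock: 1.08
position: [0.3708, -0.4306, 0.2533]
ee_rot: [0.0, 1.0, 0.0, 0.0]
contact_force: [-0.5, -0.9, -0.8]
width: 0.0851
gripper_force: 0.0
clock: 1.5
position: [0.5211, -0.3305, 0.2533]
ee_rot: [0.0, 1.0, 0.001, -0.0]
contact_force: [-0.3, -1.2, -0.4]
width: 0.0849
gripper_force: 0.0
clock: 1.92
position: [0.6145, -0.2671, 0.2525]
ee_rot: [-0.0, 1.0, 0.002, -0.0]
contact_force: [-0.1, 0.3, 0.2]
width: 0.0846
gripper_force: 0.0
[ 1.0e-04  1.0e+00  1.2e-03 -7.0e-04] expected lid px [[324. 200.]]
```

View pics/w1.png

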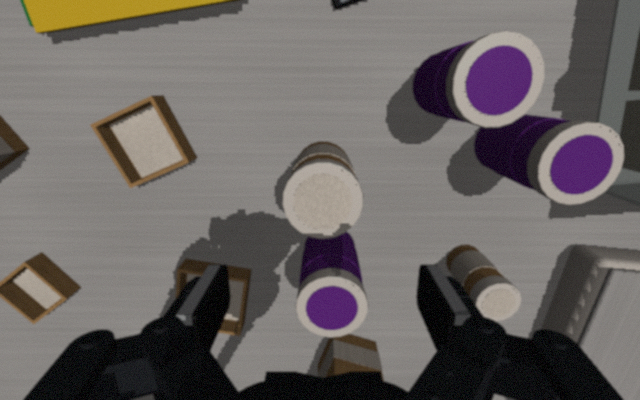

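The wrist view shows a plain white lid at (322,199), matching the predicted (324,200). Purple lids are at (332,305), (497,78) and (580,165), so this is the largest canister. Descending.

```bash
python3 -m handwheel '[[[-0.0025, 0.001, 0.04, 0], [0, 0, 0.04, 0], [0, 0, 0.04, 0], [0, 0, 0.03, 0], [0, 0, 0.0145, 0]]]' 
python3 -m handwheel '[[[0, 0, 0, 0], [0, 0, 0, 0], [0, 0, 0, 0], [0, 0, 0, 0], [0, 0, 0, 0]]]' 0.05 60
python3 -m handwheel '[[[0, 0, 0, 0], [0, 0, 0, 0], [0, 0, 0, 0], [0, 0, 0, 0], [0, 0, 0, 0]]]'
```

```text
clock: 2.38
position: [0.6061, -0.2699, 0.0842]
ee_rot: [-0.002, 1.0, -0.001, -0.004]
contact_force: [-1.0, 0.3, 0.6]
width: 0.0847
gripper_force: 0.0
clock: 2.8
position: [0.6109, -0.2707, 0.0904]
ee_rot: [0.001, 1.0, -0.001, 0.001]
contact_force: [0.2, 0.5, -1.7]
width: 0.0638
gripper_force: 57.5
clock: 3.22
position: [0.6104, -0.2699, 0.0888]
ee_rot: [0.0, 1.0, -0.001, -0.0]
contact_force: [0.4, -0.1, -1.8]
width: 0.0639
gripper_force: 57.6
```

```bash
python3 -m handwheel '[[[0, 0, -0.03, 0], [0, 0, -0.03, 0], [0, 0, -0.03, 0], [0, 0, -0.03, 0], [0, 0, -0.03, 0]]]' 
python3 -m handwheel '[[[-0.001, -0.03, 0, 0], [-0.001, -0.04, 0, 0], [-0.001, -0.04, 0, 0], [-0.001, -0.04, 0, 0], [-0.001, -0.04, 0, 0]]]'
python3 -m handwheel '[[[-0.001, -0.04, 0, 0], [-0.001, -0.04, 0, 0], [-0.001, -0.04, 0, 0], [-0.001, -0.04, 0, 0], [-0.001, -0.04, 0, 0]]]'
python3 -m handwheel '[[[-0.001, -0.04, 0, 0], [-0.001, -0.04, 0, 0], [-0.001, -0.04, 0, 0], [-0.001, -0.04, 0, 0], [0, 0, 0, 0]]]'
python3 -m handwheel '[[[0, 0, 0, 0], [0, 0, 0, 0]]]'
python3 - <<'E'
from vis import *
d=cam("wrist");cv2.imwrite("pics/w2.png",d["img"][:,:,::-1])
print("tray expected px",proj(d,[.5965,.284,.004]).round())
E
```

```text
clock: 3.63
position: [0.6102, -0.2697, 0.2401]
ee_rot: [-0.0, 1.0, -0.001, -0.0]
contact_force: [0.5, -0.0, -2.7]
width: 0.0643
gripper_force: 57.3
clock: 4.05
position: [0.6051, -0.0783, 0.2388]
ee_rot: [-0.0, 1.0, -0.001, 0.0]
contact_force: [0.0, 1.0, -2.6]
width: 0.0638
gripper_force: 58.6
clock: 4.47
position: [0.6003, 0.122, 0.2389]
ee_rot: [0.0, 1.0, -0.001, 0.0]
contact_force: [1.4, -0.1, -1.9]
width: 0.0643
gripper_force: 58.5
clock: 4.88
position: [0.5959, 0.2884, 0.2383]
ee_rot: [-0.003, 1.0, 0.003, -0.0]
contact_force: [0.4, 0.3, -1.8]
width: 0.0639
gripper_force: 59.4
clock: 5.05
position: [0.5967, 0.2801, 0.2384]
ee_rot: [0.001, 1.0, -0.0, -0.0]
contact_force: [0.7, -0.5, -1.8]
width: 0.0639
gripper_force: 58.5
tray expected px [[319. 169.]]
```

View pics/w2.png

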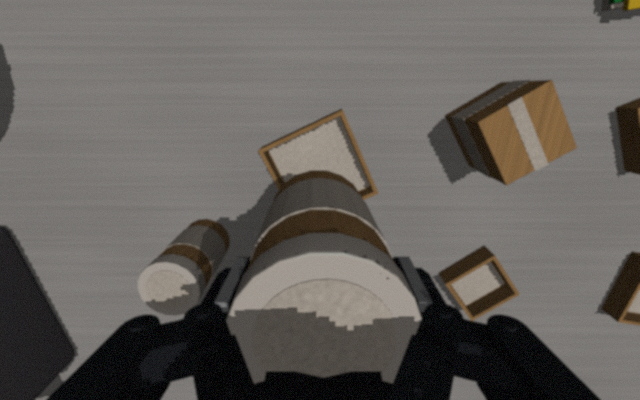

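The largest canister hangs upright. Its tray, at about (318,155) and half hidden, lies where predicted. Lowering.

```bash
python3 -m handwheel '[[[0, -0.004, 0.03, 0], [0, 0, 0.03, 0], [0, 0, 0.03, 0], [0, 0, 0.03, 0], [0, 0, 0.015, 0]]]' 
python3 -m handwheel '[[[0, 0, 0.005, 0], [0, 0, 0, 0], [0, 0, 0, 0], [0, 0, 0, 0]]]'
python3 -m handwheel '[[[0, 0, 0.002, 0], [0, 0, 0, 0], [0, 0, 0, 0]]]'
```

```text
clock: 5.52
position: [0.5952, 0.2813, 0.1001]
ee_rot: [0.001, 1.0, -0.002, -0.003]
contact_force: [-1.2, 0.5, -2.5]
width: 0.0642
gripper_force: 58.9
clock: 5.85
position: [0.5985, 0.2839, 0.1008]
ee_rot: [-0.001, 1.0, -0.001, 0.002]
contact_force: [0.3, 0.7, -2.6]
width: 0.0638
gripper_force: 58.9
clock: 6.1
position: [0.5973, 0.2842, 0.0976]
ee_rot: [-0.0, 1.0, -0.001, 0.001]
contact_force: [-0.3, -0.2, -2.4]
width: 0.0638
gripper_force: 59.0
```

```bash
python3 -m handwheel '[[[0, 0, 0.003, 0], [0, 0, 0, 0], [0, 0, 0, 0], [0, 0, 0, 0]]]'
python3 -m handwheel '[[[0, 0, 0.001, 0], [0, 0, 0, 0], [0, 0, 0, 0]]]'
python3 -m handwheel '[[[0, 0, 0.001, 0], [0, 0, 0, 0], [0, 0, 0, 0]]]'
```

```text
clock: 6.43
position: [0.5969, 0.2841, 0.0936]
ee_rot: [0.0, 1.0, -0.001, -0.0]
contact_force: [-0.3, -0.5, -1.8]
width: 0.064
gripper_force: 59.0
clock: 6.68
position: [0.597, 0.2841, 0.0927]
ee_rot: [0.0, 1.0, -0.001, -0.0]
contact_force: [-0.3, 0.1, -2.3]
width: 0.0639
gripper_force: 59.0
clock: 6.93
position: [0.5972, 0.2842, 0.0925]
ee_rot: [-0.0, 1.0, -0.001, 0.0]
contact_force: [-1.3, 0.7, 2.8]
width: 0.0641
gripper_force: 58.8
```

The force rose to +2.8 N, so it's on the floor. Release, retreat, and move over the second canister.

```bash
python3 -m handwheel '[[[0, 0, 0, 0], [0, 0, 0, 0], [0, 0, 0, 0], [0, 0, 0, 0], [0, 0, 0, 0]]]' 0.085
python3 -m handwheel '[[[0, 0, -0.02, 0], [0, 0, -0.03, 0], [0, 0, -0.03, 0], [0, 0, -0.03, 0], [0, 0, -0.03, 0]]]' 
python3 -m handwheel '[[[-0.021, -0.034, 0, 0], [-0.021, -0.034, 0, 0], [-0.021, -0.034, 0, 0], [-0.021, -0.033, 0, 0], [0, 0, 0, 0]]]' 
python3 -m handwheel '[[[0, 0, 0, 0], [0, 0, 0, 0]]]'
python3 - <<'E'
from vis import *
d=cam("wrist");cv2.imwrite("pics/w3.png",d["img"][:,:,::-1])
print("lid expected px",proj(d,[[.5116,.419,.105],[.5965,.284,.124]]).round())
E
```

```text
clock: 7.35
position: [0.5971, 0.2841, 0.0917]
ee_rot: [0.0, 1.0, -0.001, 0.0]
contact_force: [-0.1, 0.7, -0.6]
width: 0.0852
gripper_force: 0.0
clock: 7.77
position: [0.5969, 0.284, 0.233]
ee_rot: [0.0, 1.0, -0.001, -0.0]
contact_force: [-0.2, -0.1, 0.1]
width: 0.0851
gripper_force: 0.0
clock: 8.18
position: [0.5086, 0.4252, 0.2318]
ee_rot: [-0.002, 1.0, 0.002, -0.001]
contact_force: [0.3, -0.6, 0.3]
width: 0.0849
gripper_force: 0.0
clock: 8.35
position: [0.5132, 0.4191, 0.2316]
ee_rot: [0.0, 1.0, -0.0, 0.0]
contact_force: [0.4, -0.7, -0.6]
width: 0.085
gripper_force: 0.0
lid expected px [[323. 201.]
 [529.  87.]]
```

View pics/w3.png

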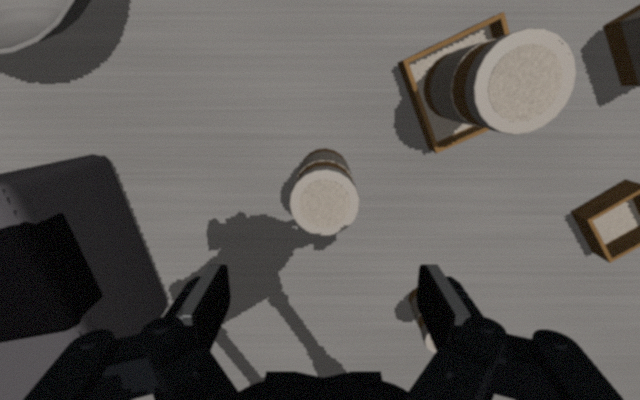

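The second canister's lid is at (324,201), exactly as predicted. The largest stands upright in its tray at (525,82). Grasping the second.

```bash
python3 -m handwheel '[[[-0.0012, 0, 0.04, 0], [0, 0, 0.04, 0], [0, 0, 0.04, 0], [0, 0, 0.025, 0], [0, 0, 0.0116, 0]]]' 
python3 -m handwheel '[[[0, 0, 0, 0], [0, 0, 0, 0]]]'
python3 -m handwheel '[[[0, 0, 0, 0], [0, 0, 0, 0], [0, 0, 0, 0], [0, 0, 0, 0], [0, 0, 0, 0]]]' 0.04 50
python3 -m handwheel '[[[0, 0, 0, 0], [0, 0, 0, 0], [0, 0, 0, 0], [0, 0, 0, 0], [0, 0, 0, 0]]]'
python3 -m handwheel '[[[0, 0, -0.03, 0], [0, 0, -0.03, 0], [0, 0, -0.03, 0], [0, 0, -0.03, 0], [0, 0, -0.03, 0]]]'
python3 -m handwheel '[[[0, 0, 0, 0], [0, 0, 0, 0]]]'
```

```text
clock: 8.82
position: [0.5108, 0.416, 0.0706]
ee_rot: [0.002, 1.0, -0.002, -0.003]
contact_force: [-0.8, -0.3, 0.4]
width: 0.0851
gripper_force: 0.0
clock: 8.98
position: [0.5133, 0.4187, 0.0756]
ee_rot: [-0.0, 1.0, -0.001, 0.0]
contact_force: [-0.8, -0.6, 0.7]
width: 0.085
gripper_force: 0.0
clock: 9.4
position: [0.5134, 0.4199, 0.0778]
ee_rot: [-0.001, 1.0, -0.0, 0.002]
contact_force: [1.0, -1.1, 5.7]
width: 0.0545
gripper_force: 51.5
clock: 9.82
position: [0.5134, 0.4198, 0.0778]
ee_rot: [-0.001, 1.0, -0.0, 0.002]
contact_force: [-0.3, -1.4, 4.9]
width: 0.0541
gripper_force: 51.5
clock: 10.23
position: [0.5115, 0.4191, 0.2271]
ee_rot: [-0.0, 1.0, -0.0, 0.0]
contact_force: [0.7, -0.3, -2.0]
width: 0.0544
gripper_force: 53.4
clock: 10.4
position: [0.5127, 0.4199, 0.2281]
ee_rot: [-0.002, 1.0, -0.0, 0.002]
contact_force: [-0.8, 0.4, -1.9]
width: 0.0542
gripper_force: 53.4
```

```bash
python3 -m handwheel '[[[-0.005, 0.0388, 0, 0], [-0.005, 0.0388, 0, 0], [-0.005, 0.0388, 0, 0], [-0.005, 0.0388, 0, 0], [-0.005, 0.0388, 0, 0]]]'
python3 -m handwheel '[[[-0.005, 0.0388, 0, 0], [-0.005, 0.0388, 0, 0], [-0.005, 0.0388, 0, 0], [-0.005, 0.0388, 0, 0], [-0.005, 0.0388, 0, 0]]]'
python3 -m handwheel '[[[-0.005, 0.0388, 0, 0], [-0.005, 0.0388, 0, 0], [-0.005, 0.0388, 0, 0], [-0.005, 0.0388, 0, 0]]]'
python3 -m handwheel '[[[0, 0, 0, 0], [0, 0, 0, 0], [0, 0, 0, 0], [0, 0, 0, 0]]]'
python3 - <<'E'
from vis import *
d=cam("wrist");cv2.imwrite("pics/w4.png",d["img"][:,:,::-1])
print("tray expected px",proj(d,[.443,-.1236,.004]).round())
E
```

```text
clock: 10.82
position: [0.4849, 0.2233, 0.2232]
ee_rot: [0.001, 1.0, -0.0, -0.002]
contact_force: [0.3, -0.3, -2.4]
width: 0.0544
gripper_force: 53.6
clock: 11.23
position: [0.4596, 0.0298, 0.2237]
ee_rot: [-0.0, 1.0, -0.0, -0.001]
contact_force: [0.9, 0.1, -2.0]
width: 0.0545
gripper_force: 53.6
clock: 11.57
position: [0.4395, -0.125, 0.2238]
ee_rot: [-0.001, 1.0, -0.001, -0.001]
contact_force: [1.5, -0.4, -0.5]
width: 0.0544
gripper_force: 53.7
clock: 11.9
position: [0.4408, -0.1226, 0.2244]
ee_rot: [-0.001, 1.0, -0.0, -0.001]
contact_force: [-0.8, -0.1, -1.6]
width: 0.0543
gripper_force: 53.8
tray expected px [[324. 169.]]
```

View pics/w4.png

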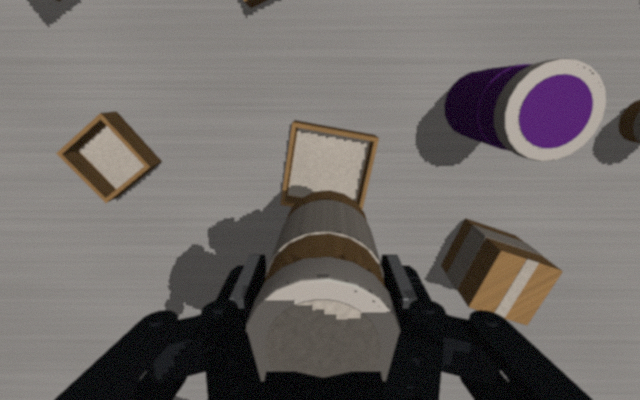

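The second canister hangs upright. Its tray at (330,165) is close to the predicted (324,169).

```bash
python3 -m handwheel '[[[0.002, 0.001, 0.03, 0], [0, 0, 0.03, 0], [0, 0, 0.03, 0], [0, 0, 0.03, 0], [0, 0, 0.015, 0]]]' 
python3 -m handwheel '[[[0, 0, 0, 0], [0, 0, 0, 0], [0, 0, 0, 0]]]'
python3 -m handwheel '[[[0, 0, 0.002, 0], [0, 0, 0, 0], [0, 0, 0, 0]]]'
python3 -m handwheel '[[[0, 0, 0.002, 0], [0, 0, 0, 0], [0, 0, 0, 0]]]'
```

```text
clock: 12.37
position: [0.4415, -0.1225, 0.0873]
ee_rot: [-0.001, 1.0, 0.001, -0.002]
contact_force: [-0.5, -0.0, -3.2]
width: 0.0545
gripper_force: 53.9
clock: 12.62
position: [0.4446, -0.1246, 0.0912]
ee_rot: [0.0, 1.0, 0.0, 0.001]
contact_force: [-0.4, -0.2, -1.4]
width: 0.0542
gripper_force: 53.9
clock: 12.87
position: [0.444, -0.1251, 0.0891]
ee_rot: [0.0, 1.0, -0.0, 0.001]
contact_force: [0.3, -0.5, -1.9]
width: 0.0544
gripper_force: 53.9
clock: 13.12
position: [0.4433, -0.125, 0.0863]
ee_rot: [0.0, 1.0, -0.001, 0.0]
contact_force: [-1.5, -0.6, -2.0]
width: 0.0542
gripper_force: 53.9
```

```bash
python3 -m handwheel '[[[0, 0, 0.002, 0], [0, 0, 0, 0], [0, 0, 0, 0]]]'
python3 -m handwheel '[[[0, 0, 0.001, 0], [0, 0, 0, 0], [0, 0, 0, 0]]]'
python3 -m handwheel '[[[0, 0, 0.001, 0], [0, 0, 0, 0], [0, 0, 0, 0]]]'
python3 -m handwheel '[[[0, 0, 0.001, 0], [0, 0, 0, 0], [0, 0, 0, 0]]]'
```

```text
clock: 13.37
position: [0.4432, -0.1249, 0.084]
ee_rot: [-0.0, 1.0, -0.001, -0.0]
contact_force: [-0.9, -0.7, -1.4]
width: 0.0545
gripper_force: 53.9
clock: 13.62
position: [0.4433, -0.1249, 0.0831]
ee_rot: [-0.0, 1.0, -0.001, -0.0]
contact_force: [-0.1, -0.5, -1.2]
width: 0.0541
gripper_force: 53.9
clock: 13.87
position: [0.4433, -0.1249, 0.0822]
ee_rot: [0.0, 1.0, -0.001, -0.0]
contact_force: [-0.1, 0.0, -2.3]
width: 0.0546
gripper_force: 53.9
clock: 14.12
position: [0.4438, -0.1251, 0.0819]
ee_rot: [0.0, 1.0, -0.001, 0.001]
contact_force: [-1.1, 0.1, 4.9]
width: 0.0542
gripper_force: 53.9
```

```bash
python3 -m handwheel '[[[0, 0, 0, 0], [0, 0, 0, 0], [0, 0, 0, 0], [0, 0, 0, 0], [0, 0, 0, 0]]]' 0.085
python3 -m handwheel '[[[0, 0, -0.02, 0], [0, 0, -0.03, 0], [0, 0, -0.03, 0], [0, 0, -0.03, 0], [0, 0, -0.03, 0]]]' 
python3 -m handwheel '[[[0.0064, 0.04, 0, 0], [0.0064, 0.04, 0, 0], [0.0064, 0.04, 0, 0], [0.0064, 0.04, 0, 0], [0.0064, 0.04, 0, 0]]]' 
python3 -m handwheel '[[[0.0064, 0.04, 0, 0], [0.0064, 0.04, 0, 0], [0.0064, 0.04, 0, 0], [0, 0, 0, 0], [0, 0, 0, 0]]]' 
python3 -m handwheel '[[[0, 0, 0, 0], [0, 0, 0, 0]]]'
python3 - <<'E'
from vis import *
d=cam("wrist");cv2.imwrite("pics/w5.png",d["img"][:,:,::-1])
print("lid expected px",proj(d,[[.4947,-.446,.09],[.443,-.1236,.109]]).round())
E
```

```text
clock: 14.53
position: [0.4433, -0.1249, 0.0811]
ee_rot: [0.0, 1.0, -0.001, -0.0]
contact_force: [-0.3, 0.0, 0.9]
width: 0.0852
gripper_force: 0.0
clock: 14.95
position: [0.443, -0.1248, 0.2225]
ee_rot: [-0.0, 1.0, -0.001, -0.0]
contact_force: [0.7, -0.0, 0.4]
width: 0.0846
gripper_force: 0.0
clock: 15.37
position: [0.4751, -0.3267, 0.2212]
ee_rot: [0.0, 1.0, -0.001, 0.0]
contact_force: [1.4, 0.3, 0.4]
width: 0.0852
gripper_force: 0.0
clock: 15.78
position: [0.4938, -0.4471, 0.2197]
ee_rot: [-0.001, 1.0, -0.002, -0.001]
contact_force: [-0.4, 0.5, -1.0]
width: 0.0849
gripper_force: 0.0
clock: 15.95
position: [0.4939, -0.4436, 0.2211]
ee_rot: [-0.001, 1.0, -0.0, -0.0]
contact_force: [0.0, 0.2, 0.3]
width: 0.0847
gripper_force: 0.0
lid expected px [[326. 197.]
 [-78. 266.]]
```

View pics/w5.png

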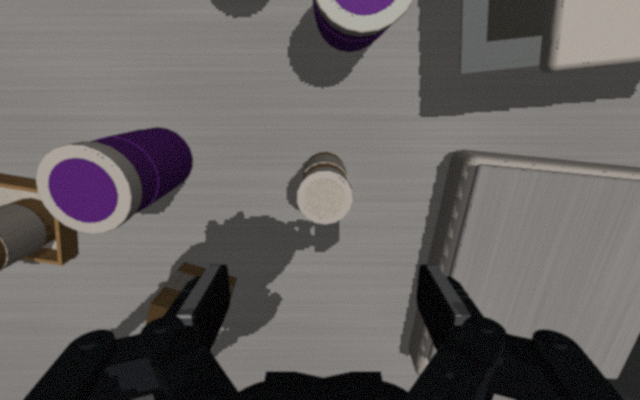

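The third canister's lid is at (325,197), as predicted. The box on the right starts at about x=435 px, roughly 30 mm beyond the right finger, so I narrow the jaws a little before descending.

```bash
python3 -m handwheel '[[[0.0007, 0.0024, 0.04, 0], [0, 0, 0.04, 0], [0, 0, 0.04, 0], [0, 0, 0.025, 0], [0, 0, 0.013, 0]]]' 0.068
python3 -m handwheel '[[[0, 0, 0, 0], [0, 0, 0, 0]]]'
python3 -m handwheel '[[[0, 0, 0, 0], [0, 0, 0, 0], [0, 0, 0, 0], [0, 0, 0, 0], [0, 0, 0, 0]]]' 0.03 40
python3 -m handwheel '[[[0, 0, 0, 0], [0, 0, 0, 0], [0, 0, 0, 0], [0, 0, 0, 0], [0, 0, 0, 0]]]'
python3 -m handwheel '[[[0, 0, -0.03, 0], [0, 0, -0.03, 0], [0, 0, -0.03, 0], [0, 0, -0.03, 0], [0, 0, -0.04, 0]]]'
python3 -m handwheel '[[[0, 0, 0, 0], [0, 0, 0, 0]]]'
```

```text
clock: 16.42
position: [0.4932, -0.4438, 0.0596]
ee_rot: [-0.003, 1.0, 0.0, -0.002]
contact_force: [0.9, 0.9, 0.0]
width: 0.0682
gripper_force: 0.0
clock: 16.58
position: [0.495, -0.4462, 0.0633]
ee_rot: [-0.0, 1.0, 0.0, -0.0]
contact_force: [-0.2, 0.1, 0.3]
width: 0.068
gripper_force: 0.0
clock: 17.0
position: [0.4959, -0.4478, 0.0656]
ee_rot: [0.001, 1.0, -0.001, 0.001]
contact_force: [-0.2, 2.5, 6.7]
width: 0.0446
gripper_force: 40.1
clock: 17.42
position: [0.4959, -0.4478, 0.0656]
ee_rot: [0.001, 1.0, -0.001, 0.001]
contact_force: [0.1, 1.4, 6.8]
width: 0.0447
gripper_force: 40.1
clock: 17.83
position: [0.4938, -0.4465, 0.2232]
ee_rot: [-0.001, 1.0, -0.001, -0.001]
contact_force: [0.8, -0.4, -1.3]
width: 0.0447
gripper_force: 41.0
clock: 18.0
position: [0.4959, -0.4487, 0.2271]
ee_rot: [0.003, 1.0, -0.001, 0.003]
contact_force: [0.2, -0.5, -1.2]
width: 0.0449
gripper_force: 41.0
```

```bash
python3 -m handwheel '[[[0.0144, -0.0375, 0, 0], [0.0144, -0.0375, 0, 0], [0.0144, -0.0375, 0, 0], [0.0144, -0.0375, 0, 0], [0.0144, -0.0375, 0, 0]]]'
python3 -m handwheel '[[[0.0144, -0.0375, 0, 0], [0.0144, -0.0375, 0, 0], [0.0144, -0.0375, 0, 0], [0.0144, -0.0375, 0, 0], [0.0144, -0.0375, 0, 0]]]'
python3 -m handwheel '[[[0, 0, 0, 0], [0, 0, 0, 0], [0, 0, 0, 0], [0, 0, 0, 0]]]'
python3 - <<'E'
from vis import *
d=cam("wrist");cv2.imwrite("pics/w6.png",d["img"][:,:,::-1])
print("tray expected px",proj(d,[.639,-.0724,.004]).round())
E
```

```text
clock: 18.42
position: [0.5664, -0.2579, 0.2214]
ee_rot: [-0.001, 1.0, -0.001, -0.001]
contact_force: [0.9, -0.5, -1.5]
width: 0.0446
gripper_force: 41.1
clock: 18.83
position: [0.6387, -0.0706, 0.2214]
ee_rot: [-0.0, 1.0, -0.001, -0.002]
contact_force: [0.4, -0.6, -1.7]
width: 0.0448
gripper_force: 41.1
clock: 19.17
position: [0.6385, -0.0737, 0.2222]
ee_rot: [0.0, 1.0, -0.001, -0.001]
contact_force: [-0.5, -0.4, -1.8]
width: 0.0445
gripper_force: 41.2
tray expected px [[322. 171.]]
```

View pics/w6.png

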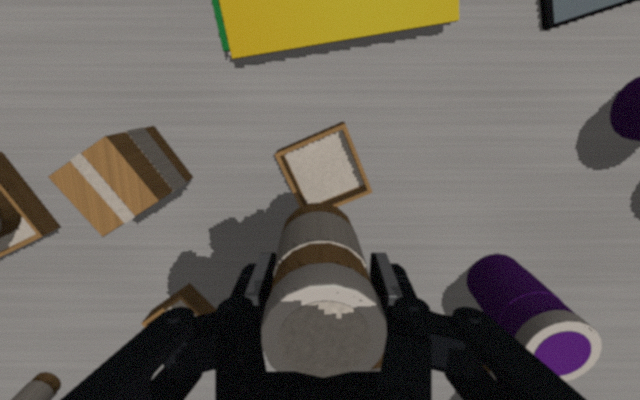

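The third canister hangs upright over its tray at (322,168), as predicted. Lowering.

```bash
python3 -m handwheel '[[[0, -0.001, 0.03, 0], [0, 0, 0.03, 0], [0, 0, 0.03, 0], [0, 0, 0.03, 0], [0, 0, 0.022, 0]]]' 
python3 -m handwheel '[[[0, 0, 0, 0], [0, 0, 0, 0], [0, 0, 0, 0]]]'
python3 -m handwheel '[[[0, 0, 0.003, 0], [0, 0, 0, 0], [0, 0, 0, 0]]]'
python3 -m handwheel '[[[0, 0, 0.002, 0], [0, 0, 0, 0], [0, 0, 0, 0]]]'
```

```text
clock: 19.63
position: [0.6376, -0.0731, 0.0787]
ee_rot: [-0.0, 1.0, -0.002, -0.001]
contact_force: [-0.2, -0.2, -1.2]
width: 0.0443
gripper_force: 41.3
clock: 19.88
position: [0.6403, -0.0728, 0.0827]
ee_rot: [0.0, 1.0, -0.001, 0.001]
contact_force: [-0.1, -0.6, -0.5]
width: 0.0443
gripper_force: 41.3
clock: 20.13
position: [0.6399, -0.0718, 0.0795]
ee_rot: [0.0, 1.0, -0.001, 0.001]
contact_force: [0.4, 0.8, -1.2]
width: 0.0443
gripper_force: 41.3
clock: 20.38
position: [0.6393, -0.0715, 0.0763]
ee_rot: [0.0, 1.0, -0.001, 0.0]
contact_force: [0.9, 0.4, -0.4]
width: 0.045
gripper_force: 41.3
```

```bash
python3 -m handwheel '[[[0, 0, 0.002, 0], [0, 0, 0, 0], [0, 0, 0, 0]]]'
python3 -m handwheel '[[[0, 0, 0.002, 0], [0, 0, 0, 0], [0, 0, 0, 0]]]'
python3 -m handwheel '[[[0, 0, 0.001, 0], [0, 0, 0, 0], [0, 0, 0, 0]]]'
python3 -m handwheel '[[[0, 0, 0.001, 0], [0, 0, 0, 0], [0, 0, 0, 0]]]'
```

```text
clock: 20.63
position: [0.6392, -0.0715, 0.074]
ee_rot: [-0.0, 1.0, -0.001, -0.0]
contact_force: [-0.4, -0.0, -1.4]
width: 0.0447
gripper_force: 41.3
clock: 20.88
position: [0.6392, -0.0716, 0.072]
ee_rot: [-0.0, 1.0, -0.001, -0.0]
contact_force: [-0.2, -0.5, -1.1]
width: 0.045
gripper_force: 41.3
clock: 21.13
position: [0.6393, -0.0716, 0.0711]
ee_rot: [0.0, 1.0, -0.001, -0.0]
contact_force: [0.1, 0.3, -0.9]
width: 0.0444
gripper_force: 41.3
clock: 21.38
position: [0.6393, -0.0716, 0.0701]
ee_rot: [0.0, 1.0, -0.001, -0.0]
contact_force: [0.0, 0.1, -1.3]
width: 0.0445
gripper_force: 41.3
```

```bash
python3 -m handwheel '[[[0, 0, 0.001, 0], [0, 0, 0, 0], [0, 0, 0, 0]]]'
```

```text
clock: 21.63
position: [0.6395, -0.0716, 0.0697]
ee_rot: [0.0, 1.0, -0.001, 0.0]
contact_force: [-0.9, 0.5, 2.1]
width: 0.045
gripper_force: 41.1
```

```bash
python3 -m handwheel '[[[0, 0, 0, 0], [0, 0, 0, 0], [0, 0, 0, 0], [0, 0, 0, 0], [0, 0, 0, 0]]]' 0.07
python3 -m handwheel '[[[0, 0, -0.02, 0], [0, 0, -0.03, 0], [0, 0, -0.03, 0], [0, 0, -0.03, 0], [0, 0, -0.03, 0]]]' 
python3 -m handwheel '[[[-0.024, -0.031, 0, 0], [-0.024, -0.031, 0, 0], [-0.024, -0.031, 0, 0], [-0.024, -0.031, 0, 0], [-0.024, -0.031, 0, 0]]]' 
python3 -m handwheel '[[[-0.024, -0.031, 0, 0], [-0.024, -0.031, 0, 0], [-0.024, -0.031, 0, 0], [-0.024, -0.031, 0, 0], [-0.024, -0.031, 0, 0]]]' 
python3 -m handwheel '[[[-0.024, -0.031, 0, 0], [-0.023, -0.028, 0, 0], [0, 0, 0, 0], [0, 0, 0, 0], [0, 0, 0, 0]]]'
python3 - <<'E'
from vis import *
d=cam("wrist");cv2.imwrite("pics/w7.png",d["img"][:,:,::-1])
print("lid expected px",proj(d,[[.352,.2975,.075],[.639,-.0724,.094]]).round())
E
```

```text
clock: 22.05
position: [0.6393, -0.0716, 0.0691]
ee_rot: [0.0, 1.0, -0.001, -0.0]
contact_force: [-0.6, 0.1, 0.0]
width: 0.0697
gripper_force: 0.0
clock: 22.47
position: [0.6391, -0.0715, 0.2105]
ee_rot: [0.0, 1.0, -0.001, -0.0]
contact_force: [0.4, -0.8, -0.4]
width: 0.0704
gripper_force: 0.0
clock: 22.88
position: [0.5181, 0.0846, 0.2092]
ee_rot: [-0.0, 1.0, -0.001, 0.0]
contact_force: [-0.2, 0.7, -0.2]
width: 0.0697
gripper_force: 0.0
clock: 23.3
position: [0.3983, 0.2398, 0.2093]
ee_rot: [-0.0, 1.0, -0.001, 0.0]
contact_force: [0.1, 0.8, 0.0]
width: 0.07
gripper_force: 0.0
clock: 23.72
position: [0.3529, 0.2977, 0.2092]
ee_rot: [0.0, 1.0, -0.0, 0.0]
contact_force: [-0.8, 0.5, 0.1]
width: 0.07
gripper_force: 0.0
lid expected px [[ 323.  198.]
 [1091. -357.]]
```

View pics/w7.png

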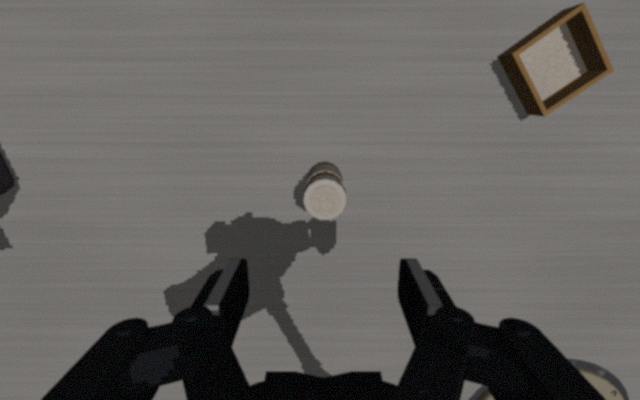

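The smallest canister's lid is at (324,198), as predicted. Grasping it.

```bash
python3 -m handwheel '[[[-0.001, 0, 0.04, 0], [0, 0, 0.04, 0], [0, 0, 0.04, 0], [0, 0, 0.023, 0], [0, 0, 0.011, 0]]]'
python3 -m handwheel '[[[0, 0, 0, 0], [0, 0, 0, 0]]]'
python3 -m handwheel '[[[0, 0, 0, 0], [0, 0, 0, 0], [0, 0, 0, 0], [0, 0, 0, 0], [0, 0, 0, 0]]]' 0.02 30
python3 -m handwheel '[[[0, 0, 0, 0], [0, 0, 0, 0], [0, 0, 0, 0], [0, 0, 0, 0], [0, 0, 0, 0]]]'
python3 -m handwheel '[[[0, 0, -0.03, 0], [0, 0, -0.03, 0], [0, 0, -0.03, 0], [0, 0, -0.03, 0], [0, 0, -0.02, 0]]]'
python3 -m handwheel '[[[0, 0, 0, 0], [0, 0, 0, 0]]]'
```

```text
clock: 24.18
position: [0.3508, 0.2951, 0.0519]
ee_rot: [0.002, 1.0, -0.002, -0.003]
contact_force: [-0.9, -0.4, 0.1]
width: 0.0703
gripper_force: 0.0
clock: 24.35
position: [0.3527, 0.2968, 0.0548]
ee_rot: [0.0, 1.0, -0.002, -0.0]
contact_force: [0.9, 0.1, 0.4]
width: 0.0704
gripper_force: 0.0
clock: 24.77
position: [0.3527, 0.2981, 0.0564]
ee_rot: [-0.0, 1.0, -0.0, 0.001]
contact_force: [0.4, -1.6, 6.7]
width: 0.0348
gripper_force: 29.5
clock: 25.18
position: [0.3527, 0.2981, 0.0564]
ee_rot: [-0.0, 1.0, -0.0, 0.001]
contact_force: [0.3, -2.2, 7.0]
width: 0.0349
gripper_force: 29.5
clock: 25.6
position: [0.3523, 0.2984, 0.1982]
ee_rot: [-0.001, 1.0, -0.0, 0.002]
contact_force: [0.6, 0.4, -0.4]
width: 0.0349
gripper_force: 30.3
clock: 25.77
position: [0.352, 0.2981, 0.1962]
ee_rot: [-0.001, 1.0, -0.0, 0.001]
contact_force: [-0.5, -1.0, -0.7]
width: 0.0349
gripper_force: 30.3
```

```bash
python3 -m handwheel '[[[0.0173, 0.034, 0, 0], [0.0173, 0.034, 0, 0], [0.0173, 0.034, 0, 0], [0.0173, 0.034, 0, 0], [0.0173, 0.034, 0, 0]]]'
python3 -m handwheel '[[[0.0173, 0.034, 0, 0], [0, 0, 0, 0], [0, 0, 0, 0], [0, 0, 0, 0], [0, 0, 0, 0]]]'
python3 - <<'E'
from vis import *
d=cam("wrist");cv2.imwrite("pics/w8.png",d["img"][:,:,::-1])
print("tray expected px",proj(d,[.456,.0943,.004]).round())
E
```

```text
clock: 26.18
position: [0.4371, 0.1261, 0.1933]
ee_rot: [0.0, 1.0, -0.0, -0.002]
contact_force: [0.4, 0.3, -1.3]
width: 0.0347
gripper_force: 30.4
clock: 26.6
position: [0.4539, 0.0946, 0.1942]
ee_rot: [-0.0, 1.0, -0.0, -0.001]
contact_force: [-0.5, 0.8, -0.8]
width: 0.0346
gripper_force: 30.5
tray expected px [[323. 176.]]
```

View pics/w8.png

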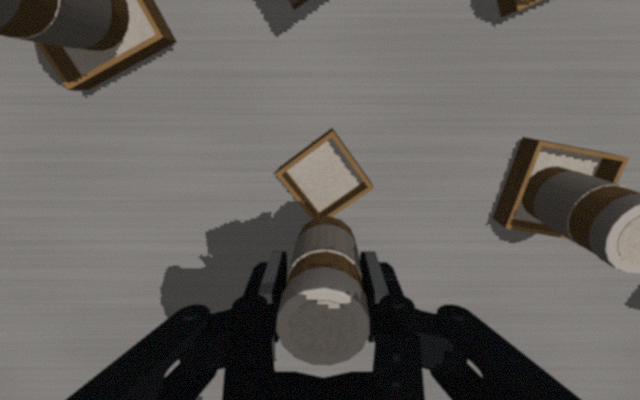

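The smallest canister is upright over its tray at (324,175), as predicted. The second canister stands in its tray at right. Lowering.

```bash
python3 -m handwheel '[[[0.002, 0, 0.03, 0], [0, 0, 0.03, 0], [0, 0, 0.03, 0], [0, 0, 0.025, 0], [0, 0, 0.01, 0]]]' 
python3 -m handwheel '[[[0, 0, 0, 0], [0, 0, 0, 0], [0, 0, 0, 0], [0, 0, 0, 0]]]'
python3 -m handwheel '[[[0, 0, 0.003, 0], [0, 0, 0, 0], [0, 0, 0, 0]]]'
python3 -m handwheel '[[[0, 0, 0.002, 0], [0, 0, 0, 0], [0, 0, 0, 0], [0, 0, 0, 0]]]'
```

```text
clock: 27.07
position: [0.4541, 0.0949, 0.0672]
ee_rot: [0.0, 1.0, 0.001, -0.003]
contact_force: [-0.6, -0.4, -0.4]
width: 0.0352
gripper_force: 30.5
clock: 27.4
position: [0.4583, 0.0942, 0.0714]
ee_rot: [-0.0, 1.0, -0.0, 0.001]
contact_force: [0.2, 0.2, -1.3]
width: 0.035
gripper_force: 30.5
clock: 27.65
position: [0.4575, 0.0936, 0.0676]
ee_rot: [0.0, 1.0, -0.001, 0.0]
contact_force: [-0.7, 0.0, -0.7]
width: 0.0346
gripper_force: 30.5
clock: 27.98
position: [0.4573, 0.0936, 0.0651]
ee_rot: [0.0, 1.0, -0.001, -0.0]
contact_force: [-0.5, -0.5, -1.6]
width: 0.0347
gripper_force: 30.5
```

```bash
python3 -m handwheel '[[[0, 0, 0.002, 0], [0, 0, 0, 0], [0, 0, 0, 0]]]'
python3 -m handwheel '[[[0, 0, 0.001, 0], [0, 0, 0, 0], [0, 0, 0, 0]]]'
python3 -m handwheel '[[[0, 0, 0.001, 0], [0, 0, 0, 0], [0, 0, 0, 0]]]'
```

```text
clock: 28.23
position: [0.4572, 0.0936, 0.063]
ee_rot: [0.0, 1.0, -0.001, -0.0]
contact_force: [0.2, -0.4, 0.0]
width: 0.035
gripper_force: 30.5
clock: 28.48
position: [0.4573, 0.0936, 0.0621]
ee_rot: [0.0, 1.0, -0.001, -0.0]
contact_force: [0.1, 0.7, -0.7]
width: 0.0351
gripper_force: 30.5
clock: 28.73
position: [0.4573, 0.0936, 0.0611]
ee_rot: [0.0, 1.0, -0.001, -0.0]
contact_force: [0.5, 0.3, -0.6]
width: 0.0351
gripper_force: 30.5
```

```bash
python3 -m handwheel '[[[0, 0, 0.001, 0], [0, 0, 0, 0], [0, 0, 0, 0]]]'
python3 -m handwheel '[[[0, 0, 0.0005, 0], [0, 0, 0, 0], [0, 0, 0, 0]]]'
```

```text
clock: 28.98
position: [0.4576, 0.0936, 0.0605]
ee_rot: [0.0, 1.0, -0.001, 0.0]
contact_force: [0.3, -0.9, 2.6]
width: 0.0349
gripper_force: 30.5
clock: 29.23
position: [0.4579, 0.0936, 0.0604]
ee_rot: [0.0, 1.0, -0.001, 0.001]
contact_force: [-1.4, -0.4, 6.8]
width: 0.0351
gripper_force: 30.8
```

On the floor. Release, retreat up, move aside and inspect everything from above.

```bash
python3 -m handwheel '[[[0, 0, 0, 0], [0, 0, 0, 0], [0, 0, 0, 0], [0, 0, 0, 0], [0, 0, 0, 0]]]' 0.07
python3 -m handwheel '[[[0, 0, -0.02, 0], [0, 0, -0.03, 0], [0, 0, -0.04, 0], [0, 0, -0.04, 0], [0, 0, -0.04, 0]]]' 
python3 -m handwheel '[[[-0.02, -0.03, 0, 0], [-0.02, -0.03, 0, 0], [-0.02, -0.03, 0, 0], [-0.02, -0.03, 0, 0], [-0.02, -0.03, 0, 0]]]' 
python3 -m handwheel '[[[0, -0.03, 0, 0], [0, -0.03, 0, 0], [0, 0, 0, 0], [0, 0, 0, 0]]]'
python3 - <<'E'
from vis import *
d=cam("top");im=d["img"]
cv2.imwrite("pics/end.png",cv2.resize(np.clip(im[90:290,150:550]*1.3,0,255).astype(np.uint8),(800,400),interpolation=cv2.INTER_CUBIC)[:,:,::-1])
for n,x,y in(("L",.5965,.284),("S",.443,-.1236),("T",.639,-.0724),("M",.456,.0943)):
    D,h=CH[n];p=proj(d,[x,y,h+.004])[0]
    m=at(im,*np.round(p).astype(int),128)
    print(n,p.round(),m and (np.round(ray(d,m[2],h+.004)[0,:2]-[x,y],4),m[1]))
E
```

```text
clock: 29.65
position: [0.4572, 0.0936, 0.0595]
ee_rot: [0.0, 1.0, -0.001, -0.0]
contact_force: [-0.2, 0.5, 0.0]
width: 0.07
gripper_force: 0.0
clock: 30.07
position: [0.4566, 0.0937, 0.2312]
ee_rot: [0.0, 1.0, -0.001, -0.0]
contact_force: [1.3, 0.4, 0.0]
width: 0.07
gripper_force: 0.0
clock: 30.48
position: [0.3563, 0.2447, 0.2297]
ee_rot: [-0.0, 1.0, -0.001, 0.0]
contact_force: [0.7, -0.3, 0.6]
width: 0.0701
gripper_force: 0.0
clock: 30.82
position: [0.3572, 0.3048, 0.2293]
ee_rot: [0.0, 1.0, 0.001, -0.0]
contact_force: [0.1, -1.0, -1.4]
width: 0.0701
gripper_force: 0.0
L [205. 171.] (array([ 0.0019, -0.0068]), np.int32(594))
S [362. 227.] (array([0.0024, 0.    ]), np.int32(442))
T [341. 154.] (array([-0.0043,  0.0005]), np.int32(277))
M [280. 223.] (array([ 0.005 , -0.0002]), np.int32(181))
```

View pics/end.png

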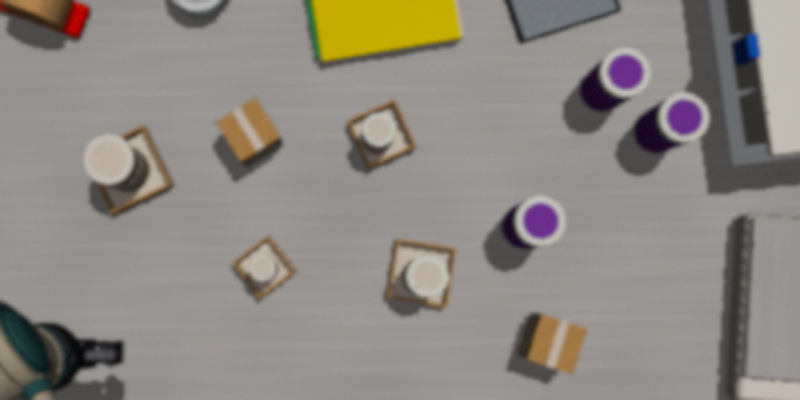

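All four stand upright in their own trays: lids at (109,160), (427,275), (380,130) and (263,264). The cartons and purple look-alikes haven't moved, and the gripper is clear of everything.

```bash
python3 -c "from rig import ticket;print(ticket.sign_off())"
```

```text
the job is handed in; nothing more can be done
None
```

All four canisters now stand upright in the trays of their own size, placed largest to smallest and each set down on the tray floor; the cartons and purple look-alikes weren't touched, and I handed the job in at about 31 s.

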